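# Find the fit-test block that grips the feeler blade

## Task

Take the orange-handled feeler blade from the grey rack and try it gently in the slots of the three plywood fit-test blocks: one is loose, one is too tight, and one takes the blade with a light, steady drag. Never force the blade; leave it in the block where it drags, pushed fully home with its handle down on the block, let go of it, and leave everything else on the table where it is.

Things in the scene. Friction and masses are not known exactly. Their poses are not given: they have to be found in the camera images.
- blade: Loose feeler blade, 80 g: steel blade 4 mm thick (own y), 24 wide (own x), 44 long, rounded nose, below an orange handle with black bands, 40 (x) x 18 (y) x 50 high. Origin: centre of the handle's underside (shoulder); z up, nose at z = -44 mm, handle top at +50 mm. Starts upright in the grey rack, shoulder on its top. Grip across the 18 mm.
- rack_mouth (a point): Centre of the slot in the top face of the fixed grey plastic rack (70 x 60 x 62 mm on a 90 x 80 mm foot) that holds the blade loosely at the start; axes as the blade in it.
- block_a: Fixed plywood fit-test block, dark seams, 70 (x) x 60 (y) x 62 mm high; three alike stand 100 mm apart on a 6 mm jig board, turned alike, in any order. Origin: centre of its underside, z up. Its fit changes from start to start and does not show: loose (push under 1.5 N), right (sprung pad on the +y side drags, 3 to 10 N down to home, then grips the blade) or too tight (stiff pad).
- block_a_mouth (a point): Centre of block_a's slot at its top face; axes as the block. Slot 29 mm along x, 6.5 mm in y, funnel 12 mm wide, 6 deep. A black dust lip 11 mm down hides the pad and gives no resistance. The nose meets the pad 12 to 26 mm below the top face; if too tight the push climbs past 12 N there and keeps rising. A blade fully home has its origin here (or 1.3 mm to -y).
- block_b: Fixed plywood fit-test block, dark seams, 70 (x) x 60 (y) x 62 mm high; three alike stand 100 mm apart on a 6 mm jig board, turned alike, in any order. Origin: centre of its underside, z up. Its fit changes from start to start and does not show: loose (push under 1.5 N), right (sprung pad on the +y side drags, 3 to 10 N down to home, then grips the blade) or too tight (stiff pad).
- block_b_mouth (a point): Centre of block_b's slot at its top face; axes as the block. Slot 29 mm along x, 6.5 mm in y, funnel 12 mm wide, 6 deep. A black dust lip 11 mm down hides the pad and gives no resistance. The nose meets the pad 12 to 26 mm below the top face; if too tight the push climbs past 12 N there and keeps rising. A blade fully home has its origin here (or 1.3 mm to -y).
- block_c: Fixed plywood fit-test block, dark seams, 70 (x) x 60 (y) x 62 mm high; three alike stand 100 mm apart on a 6 mm jig board, turned alike, in any order. Origin: centre of its underside, z up. Its fit changes from start to start and does not show: loose (push under 1.5 N), right (sprung pad on the +y side drags, 3 to 10 N down to home, then grips the blade) or too tight (stiff pad).
- block_c_mouth (a point): Centre of block_c's slot at its top face; axes as the block. Slot 29 mm along x, 6.5 mm in y, funnel 12 mm wide, 6 deep. A black dust lip 11 mm down hides the pad and gives no resistance. The nose meets the pad 12 to 26 mm below the top face; if too tight the push climbs past 12 N there and keeps rising. A blade fully home has its origin here (or 1.3 mm to -y).
- pen_cup: Bystander, leave alone: black pen cup, 38 mm radius, 85 mm high, pens standing to 135 mm; it stands on the side of the table where the rack does not. Origin at the centre of its underside.
- glue: Bystander, leave alone: white glue bottle with blue tip, 34 mm wide, 100 mm high. Origin at the centre of its underside.
- mouse: Bystander, leave alone: black computer mouse, 105 x 60 x 34 mm. Origin at the centre of its underside.
- marker_blue: Bystander, leave alone: white marker with blue cap, lying, 120 x 13 mm. Origin at the centre of its underside.
- marker_black: Bystander, leave alone: white marker with black cap, lying, 120 x 13 mm. Origin at the centre of its underside.
- usb_stick: Bystander, leave alone: metal USB stick, 57 x 18 x 8 mm. Origin at the centre of its underside.
- wheel_disc: Bystander, leave alone: laser-cut plywood disc, 136 mm across, 4 mm thick, lying flat. Origin at the centre of its underside.
- tumbler: Bystander, leave alone: drinking glass, 72 mm wide, 95 mm high. Origin at the centre of its underside.
Things that resemble listed ones, but are neither listed nor needed, are in the scene too. Leave any pink or turquoise look-alike of the blade alone.

How it is judged:
At the end, for the whole second after the job is handed in: The blade stands at rest and let go in the block whose pad grips it (pressed on the block with 2 to 20 N), its origin within 6 mm sideways and 3 mm in height of the mouth, upright within 0.1 rad (((horizontal distance between blade and block_a_mouth below 0.006 m and z of blade in the frame of block_a_mouth between -0.003 and 0.003 m and contact force between blade and block_a between 2 and 20 N) or (horizontal distance between blade and block_b_mouth below 0.006 m and z of blade in the frame of block_b_mouth between -0.003 and 0.003 m and contact force between blade and block_b between 2 and 20 N) or (horizontal distance between blade and block_c_mouth below 0.006 m and z of blade in the frame of block_c_mouth between -0.003 and 0.003 m and contact force between blade and block_c between 2 and 20 N)) and angle between blade's own z axis and vertical below 0.1 rad and linear speed of blade below 0.02 m/s); the robot touches nothing.
It fails at once if the blade is forced: pressed on a block with over 40 N (contact force between blade and block_a above 40 N or contact force between blade and block_b above 40 N or contact force between blade and block_c above 40 N).
It fails at once if a bystander is moved by over 30 mm (distance of any of pen_cup, glue, mouse, marker_blue, marker_black, usb_stick, wheel_disc, tumbler from where it was at the start of the episode above 0.03 m).
It also fails if it takes over 48 s, if anything falls off the work surface, if the arm or the gripper's body presses on something with over 40 N, if the wrist force passes 120 N, or if a joint passes its speed limit or range.

## Robot

A 6-joint arm with a two-finger parallel gripper is mounted at the origin on the work surface. World frame = base frame: x ahead of the robot, y to its left, z up, the work surface at z = 0. Lengths are in m, angles in rad, forces in N, time in s.
With the tool pointing down it reaches from about 0.275 to 0.725 m from the base axis. Payload 15.9 kg.
Tool frame: the origin (TCP) lies on the centre line of the jaws, within the pads' length; the fingertips stand 11 mm ahead of it and the grasp point (between the pads) lies 8 mm behind it; x points along the fingers, y is the direction in which the jaws open and shut, and the axes are right-handed (so a half turn about x gives the same grasp; the last joint's range is limited). The gripper opens to 85 mm and grips with 20 to 120 N. Pads are 22 mm wide; open, the fingers measure 114 mm over their backs; the gripper's body (76 mm by 85 mm) begins 54 mm behind the grasp point. The pads swing forward as they close: fully open they stand 13 mm farther back than shut.
Start: joints at [1.302, 0.213, -0.034, 1.323, 0, 1.571], TCP at [0.133, 0.482, 0.242] pointing down, gripper open.
Joint ranges: [-2.98, 2.98], [-0.74, 1.72], [-1.14, 1.35], [-2.1, 2.04], [-1.57, 1.44], [-3.14, 3.14]. Speed limits (rad/s): [1.89, 1.89, 2.39, 2.57, 3.14, 3.14].

## Interface

Orientations are given as a 3x3 rotation matrix whose columns are the frame's x, y, z axes.
In Python, from station import * gives the robot as it stands. The module is installed in compiled form; this text tells all that it offers.
- The arm moves only by the tool move_arm, never from a script. Its argument "targets" is a list of rows, each a list of 2 entries, a list of its own where there are three numbers: the shift along the world's x, y, z in cm, then the turn, a rotation vector about the world's x, y, z in rad. A call has 1 to 20 rows; each row is the pose to reach, as a shift and turn from the pose commanded when the call began; what a row does not reach only later rows make up. A row lasts 1/8 s, in which the tool goes at most 62.5 mm and 10.7 degrees, less where a joint would pass 70% of its speed; a pose out of reach is approached as far as the arm can. A call with a gripper value outside its range is refused whole. "hand" is the closure, from 0 (fully open) to 1 (shut), set as the call begins (left out, the last holds). The fingers move at their own pace and stop on an object; "newtons" is the grip in N (left out, the last holds). Time passes only in rows, so rows that repeat a pose let the fingers close. It gives the time, the measured TCP pose, the force and the opening at its end, in the units of the state.
- state(): the state, without advancing time (a new reading comes with each control period).
- read_camera(name): name is "scene" or "top"; returns a dict with "frame" (480x640x3 uint8, red, green, blue), "depth" (480x640 float32, m along the optical axis (not along the pixel's ray), 0 where there is no reading), "fov_y" (degrees; the focal length in pixels is half the picture's height over the tangent of half this angle, whatever the lens; pixels are square), "cx", "cy" (the principal point, pixels), "dist" ([k1, k2, p1, p2, k3] as OpenCV has them; the pictures are not rectified), "R" (3x3) and "t" (3): a world point X has camera coordinates R X + t. Camera axes: x right, y down, z forward; pixel columns grow to the right and rows downward; lengths in m; the calibration is good to about 2 mm. A picture is of the moment at which its call begins.
- job_done(): hands the job in, once; it reports no verdict.
The state is a dict: "t": time; "qpos": joint angles; "joint_velocities": joint speeds; "joint_torque": joint torques, N m; "tcp_pos": TCP position; "ee_rot": TCP orientation; "contact_force": force on the tool from outside, world axes, zero at the start; "wrist_torque": the same for the moment, N m; "grip_width": finger opening in m.
Only numpy, scipy, OpenCV 4.12 (cv2) and the standard library are available. Lean on these libraries where they do the work, as an engineer would, in place of code of your own. Each camera call takes 0.05 s, during which the arm holds its last target.

## Working session

There is one attempt and no reset: what is moved stays moved. The work goes in short steps, Python scripts to look and compute and a tool call to move; the robot and the scene stay as the last step left them, time stands still between calls to the robot, and variables do not carry over. Pictures are saved under pics/ and viewed, and the job is handed in when it is done.

Besides the shell and the picture viewer there is one more tool, called after "Emit:" as name(argument=value, ...) on one line, values as JSON. move_arm: Moves the arm, as the interface text tells. Its arguments: {"type":"object","properties":{"targets":{"type":"array"},"hand":{"type":"number"},"newtons":{"type":"number"}},"required":["targets"]}

```bash
mkdir -p pics; python3 - <<'E'
from station import *
import cv2,pickle
d={}
for n in ("scene","top"):
    c=read_camera(n); d[n]=c
    cv2.imwrite(f"pics/{n}0.png",c["frame"][:,:,::-1])
    print(n,c["fov_y"],c["cx"],c["cy"],c["dist"],c["R"],c["t"])
pickle.dump(d,open("cams0.pkl","wb"))
s=state();print(s)
E
```

```text
scene 53.36553597954986 327.80945510203645 253.17583154722112 [-0.02805466  0.          0.          0.          0.        ] [[ 0.80046503  0.59925556  0.01218632]
 [ 0.38985469 -0.50509611 -0.76999432]
 [-0.45526811  0.62110442 -0.63793436]] [-0.42160251 -0.16782115  1.27685988]
top 44.08010314132491 322.9752944935731 239.16592926426054 [-0.17246187  0.          0.          0.          0.        ] [[-0.01648275 -0.99986306  0.00147729]
 [-0.9944911   0.01624119 -0.10355517]
 [ 0.10351699 -0.00317603 -0.99462261]] [-0.05455091  0.56746895  1.47670453]
{'t': 0.1, 'qpos': array([ 1.30200306e+00,  2.13324870e-01, -3.49850291e-02,  1.32353581e+00,
        2.56848855e-06,  1.57079364e+00]), 'joint_velocities': array([-0.00083968, -0.0011533 ,  0.00142123,  0.00159124,  0.00064072,
        0.00184766]), 'joint_torque': array([ 4.69486593e-03, -6.87241316e+01,  4.87811387e+01,  1.22596553e-02,
        2.74647628e-04, -6.76855350e-06]), 'tcp_pos': array([0.13270109, 0.48174759, 0.2418612 ]), 'ee_rot': array([[-2.81158862e-04,  2.65565493e-01,  9.64092781e-01],
       [-1.01101906e-03,  9.64092250e-01, -2.65565642e-01],
       [-9.99999449e-01, -1.04938231e-03, -2.57130446e-06]]), 'contact_force': array([ 0.02671069, -0.52603316, -0.1252354 ]), 'wrist_torque': array([-0.0269712 ,  0.02573403, -0.01830169]), 'grip_width': 0.08527856697842319}
```

View pics/scene0.png

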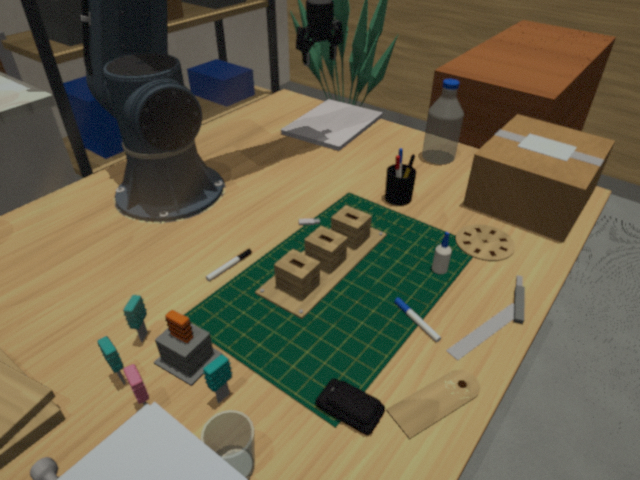

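View pics/top0.png

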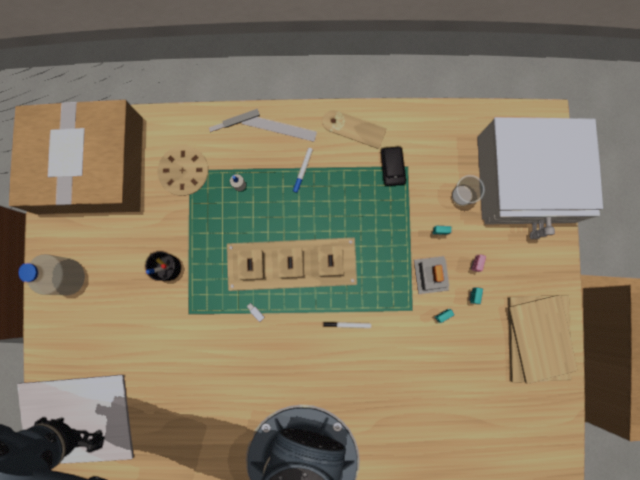

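```bash
cat > h.py <<'E'
import numpy as np,cv2,pickle
def K(c):
    f=240/np.tan(np.radians(c["fov_y"])/2); return np.array([[f,0,c["cx"]],[0,f,c["cy"]],[0,0,1]])
def ray(c,uv):
    p=cv2.undistortPoints(np.array(uv,float).reshape(-1,1,2),K(c),np.array(c["dist"])).reshape(-1,2)
    return np.c_[p,np.ones(len(p))]
def at_z(c,uv,z):
    R,t=np.array(c["R"]),np.array(c["t"]); d=ray(c,uv)@R; o=-R.T@t
    return o+d*((z-o[2])/d[:,2])[:,None]
def proj(c,X):
    R,t=np.array(c["R"]),np.array(c["t"])
    return cv2.projectPoints(np.array(X,float).reshape(-1,3),cv2.Rodrigues(R)[0],t,K(c),np.array(c["dist"]))[0].reshape(-1,2)
def cloud(c):
    v,u=np.mgrid[0:480,0:640]; d=c["depth"].ravel(); r=ray(c,np.c_[u.ravel(),v.ravel()])*d[:,None]
    P=(r-np.array(c["t"]))@np.array(c["R"]); P[d==0]=np.nan
    return P.reshape(480,640,3)
def crop(c,u0,v0,u1,v1,k,name):
    im=c["frame"][v0:v1,u0:u1,::-1]; cv2.imwrite(name,cv2.resize(im,None,fx=k,fy=k,interpolation=cv2.INTER_CUBIC))
E
python3 - <<'E'
from h import *
d=pickle.load(open("cams0.pkl","rb"))
t=d["top"];s=d["scene"]
crop(t,225,235,360,295,5.5,"pics/t_blocks.png")
crop(t,405,215,495,325,5.4,"pics/t_rack.png")
crop(s,245,195,385,305,5.4,"pics/s_blocks.png")
crop(s,90,285,240,410,4.7,"pics/s_rack.png")
for n in d:
  P=cloud(d[n]); 
  if n=="top":
    for uv in [(250,277),(290,275),(331,273),(438,272),(424,275),(300,350)]: print(n,uv,P[uv[1],uv[0]].round(4))
E
```

```text
top (250, 277) [0.4719 0.1186 0.0614]
top (290, 275) [0.4749 0.0186 0.0732]
top (331, 273) [ 0.4783 -0.0821  0.0698]
top (438, 272) [ 0.4742 -0.3396  0.1081]
top (424, 275) [ 0.4698 -0.3143  0.0558]
top (300, 350) [ 0.2852 -0.0003 -0.0048]
```

```bash
ls pics
```

```text
s_blocks.png
s_rack.png
scene0.png
t_blocks.png
t_rack.png
top0.png
```

View pics/t_blocks.png

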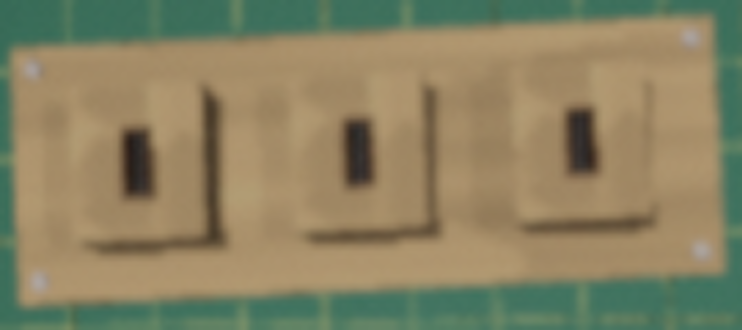

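View pics/t_rack.png

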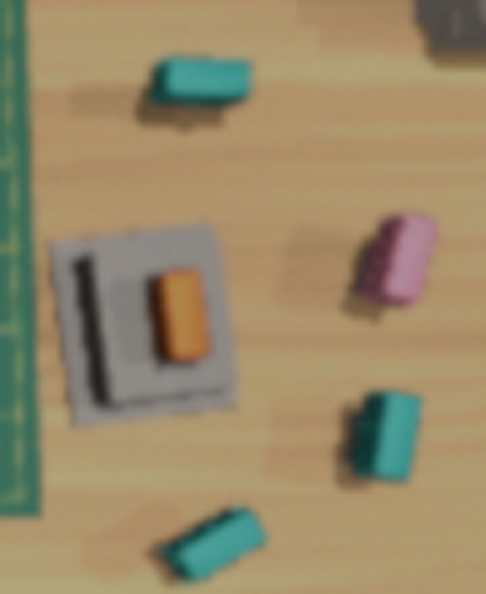

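View pics/s_blocks.png

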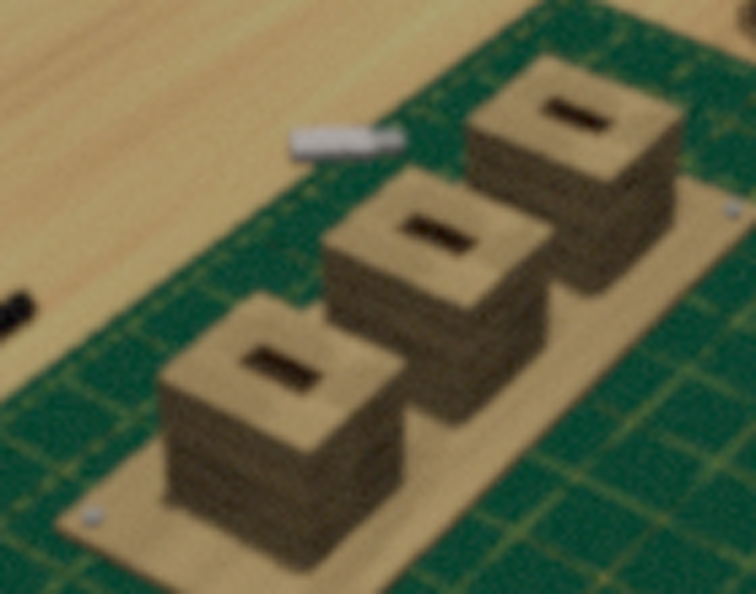

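View pics/s_rack.png

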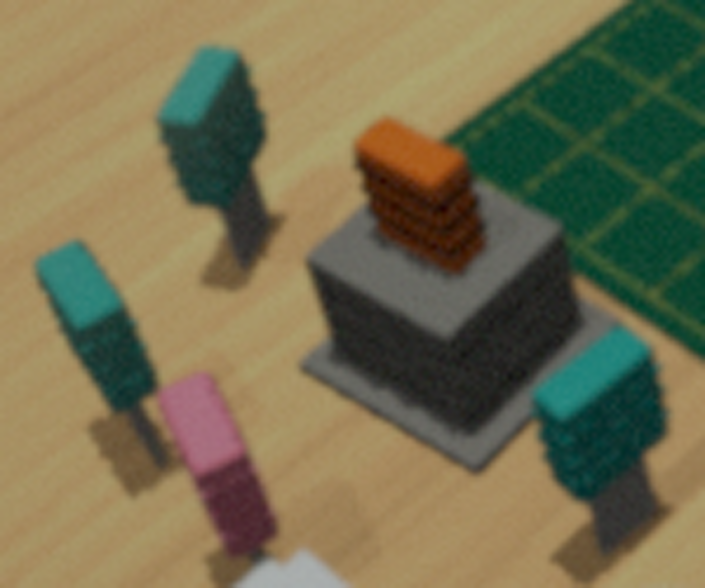

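```bash
python3 - <<'E'
from h import *
d=pickle.load(open("cams0.pkl","rb"))
t=d["top"];s=d["scene"]
def darkc(c,guess,thr,z,r=14):
    k=8;u,v=map(int,guess)
    g=cv2.cvtColor(c["frame"],cv2.COLOR_RGB2GRAY)[v-r:v+r+1,u-r:u+r+1]
    G=cv2.resize(g,None,fx=k,fy=k,interpolation=cv2.INTER_CUBIC)
    m=(G<thr).astype(np.uint8); n,l,st,ce=cv2.connectedComponentsWithStats(m)
    i=l[r*k+4,r*k+4]
    if i==0: print("no");return
    ys,xs=np.nonzero(l==i)
    uv=np.c_[(xs+.5)/k-.5+u-r,(ys+.5)/k-.5+v-r]
    W=at_z(c,uv,z)[:,:2]; rect=cv2.minAreaRect((W*1000).astype(np.float32))
    m0=W.mean(0); C=np.cov((W-m0).T); w,V=np.linalg.eigh(C); a=V[:,1]; a=a*np.sign(a[0])
    print("mean",m0.round(4),"yaw",np.degrees(np.arctan2(a[1],a[0])).round(2),"size",np.round(np.sqrt(12*w[::-1]),4),"rect",np.round(rect[0],1),np.round(rect[1],1),rect[2]); return m0
for thr in (70,90):
  print(thr,"top"); A=[darkc(t,g,thr,0.068) for g in ((250,264),(290,262.5),(331,261))]
  print("scene");B=[darkc(s,g,thr,0.068) for g in ((297,263),(326,238),(352,216))]
P=cloud(t)
def med(u0,v0,u1,v1,n): 
    q=P[v0:v1,u0:u1,2];print(n,np.nanmedian(q),np.nanstd(q))
med(240,272,260,278,"A");med(280,270,300,277,"B");med(322,268,342,276,"C");med(426,267,431,285,"rack");med(437,267,441,280,"handletop");med(265,245,275,285,"board");med(300,330,400,360,"table");med(230,296,400,308,"mat")
# orange top face
for c,n in((t,"top"),(s,"scene")):
    hsv=cv2.cvtColor(c["frame"],cv2.COLOR_RGB2HSV); 
    o=(438,273) if n=="top" else (180,322)
    print(n,hsv[o[1]-5:o[1]+6,o[0]-6:o[0]+7,2])
E
```

```text
70 top
mean [0.503  0.1191] yaw 3.37 size [0.0264 0.0108] rect [503.3 118.9] [11.5 27.9] 89.71412658691406
mean [0.5065 0.0195] yaw 2.23 size [0.0256 0.0097] rect [506.6  19.4] [26.7 10.1] 2.452497720718384
mean [ 0.5099 -0.0808] yaw 4.28 size [0.0254 0.01  ] rect [510.1 -80.6] [26.3 10.9] 6.211772441864014
scene
mean [ 0.5089 -0.0809] yaw 0.85 size [0.028  0.0114] rect [509.  -80.9] [28.9 12. ] 1.0979725122451782
mean [0.5058 0.0189] yaw 2.26 size [0.0277 0.0108] rect [506.   19.1] [29.1 11.8] 4.53123664855957
mean [0.5027 0.1186] yaw 0.42 size [0.0269 0.0105] rect [502.7 118.5] [28.7 11.6] 1.9900513887405396
90 top
mean [0.5029 0.1189] yaw 3.39 size [0.0289 0.0129] rect [503.3 118.7] [13.7 29.8] 89.7176513671875
mean [0.5064 0.0195] yaw 1.57 size [0.028  0.0119] rect [506.5  19.5] [29.2 12.4] 1.7084972858428955
mean [ 0.5097 -0.0807] yaw 3.68 size [0.0279 0.0122] rect [510.1 -81. ] [28.7 13.2] 0.9853217005729675
scene
mean [ 0.5089 -0.081 ] yaw 0.55 size [0.0303 0.014 ] rect [508.9 -81. ] [31.4 14.7] 1.5646651983261108
mean [0.5057 0.0188] yaw 1.91 size [0.0301 0.0136] rect [506.  
[... 1034 characters left out ...]
166 175 175 175 174 170 155 138]
 [112  77  54  76 126 164 174 175 175 175 170 156 139]]
scene [[170 169 171 171 168 170 168 169 170 167 165 157 146]
 [167 169 171 169 169 168 170 169 170 169 170 166 162]
 [162 168 167 170 169 169 169 168 170 169 168 165 157]
 [147 156 165 167 169 170 171 168 168 169 166 158 140]
 [115 134 148 157 162 169 169 169 168 166 156 138 115]
 [ 93 102 122 138 149 158 163 168 163 154 134 113  91]
 [ 75  82  90 101 125 137 151 158 151 135 110  84  79]
 [ 67  68  74  85  93 109 122 129 122 106  85  75  70]
 [ 57  57  59  67  77  82  92  94  96  81  76  71  60]
 [ 65  57  54  50  58  68  77  79  80  78  70  56  47]
 [ 72  65  65  59  56  53  57  72  69  71  59  46  48]]
```

```bash
python3 - <<'E'
from h import *
d=pickle.load(open("cams0.pkl","rb"))
for n,r in (("top",(425,258,452,290)),("scene",(160,305,205,345))):
    c=d[n];u0,v0,u1,v1=r;k=8
    im=cv2.resize(c["frame"][v0:v1,u0:u1],None,fx=k,fy=k,interpolation=cv2.INTER_CUBIC)
    h=cv2.cvtColor(im,cv2.COLOR_RGB2HSV)
    for vt in (110,125,140):
        m=((h[...,0]<18)&(h[...,1]>150)&(h[...,2]>vt)).astype(np.uint8)
        nn,l,st,ce=cv2.connectedComponentsWithStats(m); i=1+st[1:,4].argmax()
        ys,xs=np.nonzero(l==i); uv=np.c_[(xs+.5)/k-.5+u0,(ys+.5)/k-.5+v0]
        W=at_z(c,uv,0.112)[:,:2]; m0=W.mean(0);w,V=np.linalg.eigh(np.cov((W-m0).T));a=V[:,1]*np.sign(V[0,1])
        rc=cv2.minAreaRect((W*1000).astype(np.float32))
        print(n,vt,m0.round(4),np.degrees(np.arctan2(a[1],a[0])).round(2),np.sqrt(12*w).round(4),np.round(rc[0],1),np.round(rc[1],1),rc[2])
t=d["top"];s=d["scene"]
# rack top face corners from crops: top view (crop scale5.4, origin 405,215)
def cr(pts,k,o): return [((x+.5)/k-.5+o[0],(y+.5)/k-.5+o[1]) for x,y in pts]
print(at_z(s,cr([(310,262),(450,337),(565,232)],4.7,(90,285)),.062).round(4))
print(at_z(s,cr([(303,363),(477,470)],4.7,(90,285)),.003).round(4))
print(at_z(t,cr([(52,242),(212,226),(237,405),(76,424)],5.4,(405,215)),.003).round(4))
E
```

```text
top 110 [ 0.4709 -0.3398] 5.42 [0.0159 0.0355] [ 471.  -339.9] [36.5 16.3] 5.927356719970703
top 125 [ 0.471  -0.3402] 5.36 [0.0151 0.0355] [ 471.1 -340.2] [36.5 15.7] 5.98527717590332
top 140 [ 0.4711 -0.3406] 5.49 [0.0144 0.0354] [ 471.1 -340.5] [36.5 15. ] 6.114136219024658
scene 110 [ 0.474  -0.3435] 6.73 [0.0175 0.0387] [ 473.6 -343.8] [39.9 19.2] 8.400827407836914
scene 125 [ 0.4734 -0.3432] 6.52 [0.0167 0.038 ] [ 473.1 -343.3] [39.1 18. ] 8.31645393371582
scene 140 [ 0.4728 -0.343 ] 5.92 [0.0158 0.0371] [ 472.5 -342.9] [38.1 17. ] 7.922797203063965
[[ 0.4438 -0.3755  0.062 ]
 [ 0.5097 -0.367   0.062 ]
 [ 0.5057 -0.31    0.062 ]]
[[ 0.4309 -0.3846  0.003 ]
 [ 0.5194 -0.3764  0.003 ]]
[[ 0.5127 -0.2992  0.003 ]
 [ 0.519  -0.3772  0.003 ]
 [ 0.4328 -0.3864  0.003 ]
 [ 0.4255 -0.3082  0.003 ]]
```

Emit:
move_arm(targets=[[[4,-5,0],[0,0,0.18]],[[8,-10,0],[0,0,0.375]]], hand=0.3)

```text
t: 0.35
tcp_pos: [0.2055, 0.3913, 0.242]
ee_rot: [[-0.0, -0.075, 0.997], [-0.001, 0.997, 0.075], [-1.0, -0.001, -0.0]]
contact_force: [0.9, -0.1, 1.0]
grip_width: 0.0602
```

```bash
python3 - <<'E'
from station import *
s=state();print(s['t'],s['qpos'],s['tcp_pos'],s['ee_rot'],s['grip_width'])
E
```

```text
0.35 [ 1.08743696e+00  9.44712897e-02 -1.75886736e-01  1.30117856e+00
 -1.65351941e-04  1.01212847e+00] [0.20545484 0.39131753 0.24195999] [[-1.97629946e-04 -7.52374628e-02  9.97165626e-01]
 [-7.32300189e-04  9.97165389e-01  7.52372998e-02]
 [-9.99999712e-01 -7.15355433e-04 -2.52166150e-04]] 0.06015161926886345
```

Emit:
move_arm(targets=[[[3.5,-4.5,0],[0,0,0]],[[7,-9,0],[0,0,0]],[[10.5,-13.5,0],[0,0,0]],[[14,-18,0],[0,0,0]],[[17,-23,0],[0,0,0]],[[19,-28,0],[0,0,0]],[[20,-33,0],[0,0,0]],[[21,-38,0],[0,0,0]],[[21.9,-43,0],[0,0,0]],[[22.5,-48,0],[0,0,0]],[[23.1,-53,-1],[0,0,0]],[[23.7,-58,-2],[0,0,0]],[[24.3,-63,-3],[0,0,0]],[[25,-68,-4],[0,0,0]],[[25.9,-72.4,-4.2],[0,0,0]],[[25.9,-72.4,-4.2],[0,0,0]],[[25.9,-72.4,-4.2],[0,0,0]]])

```text
t: 2.48
tcp_pos: [0.4638, -0.3311, 0.2]
ee_rot: [[-0.001, -0.068, 0.998], [0.001, 0.998, 0.068], [-1.0, 0.001, -0.001]]
contact_force: [-0.2, 0.1, 0.4]
grip_width: 0.0599
```

```bash
python3 - <<'E'
from station import *
from h import *
c=read_camera("scene");crop(c,60,170,300,410,2.5,"pics/s1.png")
s=state();print(s['t'],s['tcp_pos'],s['ee_rot'],s['contact_force'])
E
```

```text
2.525 [ 0.4639021  -0.33073205  0.20032642] [[-3.21991060e-04 -6.87701772e-02  9.97632477e-01]
 [ 4.17899747e-04  9.97632432e-01  6.87703090e-02]
 [-9.99999861e-01  4.39053784e-04 -2.92489685e-04]] [-0.64680552 -0.88884622 -0.32517017]
```

View pics/s1.png

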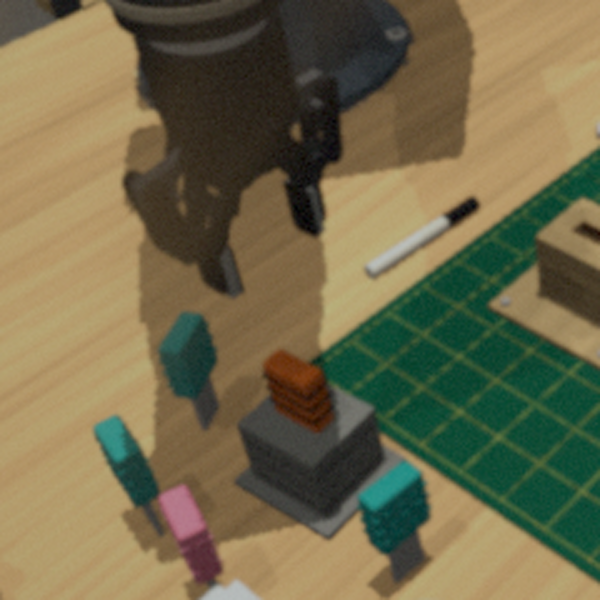

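Emit:
move_arm(targets=[[[0.8,-1.1,-2],[0,0,0.038]],[[0.8,-1.1,-5],[0,0,0.038]],[[0.8,-1.1,-6],[0,0,0.038]],[[0.8,-1.1,-6],[0,0,0.038]],[[0.8,-1.1,-6],[0,0,0.038]]])

```text
t: 3.15
tcp_pos: [0.4725, -0.3425, 0.1417]
ee_rot: [[0.001, -0.107, 0.994], [-0.001, 0.994, 0.107], [-1.0, -0.001, 0.001]]
contact_force: [-0.6, 0.1, 0.6]
grip_width: 0.0597
```

```bash
python3 - <<'E'
from station import *
from h import *
c=read_camera("top");crop(c,390,210,500,320,5,"pics/t2.png")
s=state();print(s['t'],s['tcp_pos'],s['ee_rot'],s['contact_force'])
E
```

```text
3.2 [ 0.47254136 -0.34259348  0.14164393] [[ 0.00137454 -0.10649645  0.99431213]
 [-0.00101205  0.99431241  0.10649788]
 [-0.99999854 -0.00115268  0.00125894]] [-0.29451011 -0.50925314  1.46868589]
```

View pics/t2.png

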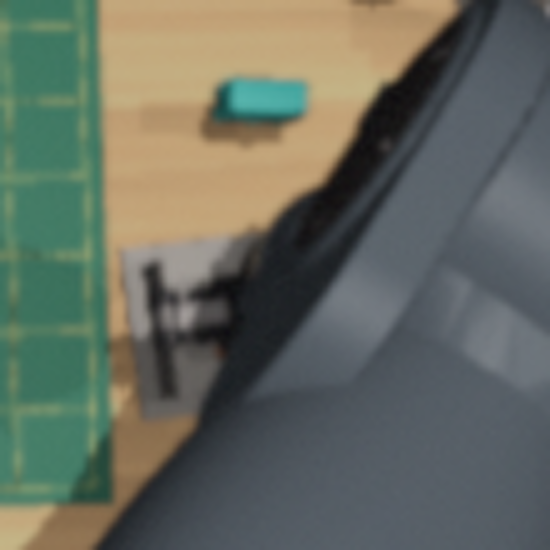

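Emit:
move_arm(targets=[[[0,0,-2],[0,0,0]],[[0,0,-4],[0,0,0]],[[0,0,-5.5],[0,0,0]],[[0,0,-6],[0,0,0]],[[0,0,-6],[0,0,0]]])

```text
t: 3.82
tcp_pos: [0.4721, -0.3425, 0.0806]
ee_rot: [[0.0, -0.106, 0.994], [-0.0, 0.994, 0.106], [-1.0, -0.0, 0.0]]
contact_force: [0.1, 0.3, -0.3]
grip_width: 0.0599
```

Emit:
move_arm(targets=[[[0,0,0],[0,0,0]],[[0,0,0],[0,0,0]],[[0,0,0],[0,0,0]],[[0,0,0],[0,0,0]],[[0,0,0],[0,0,0]]], hand=1, newtons=40)

```text
t: 4.45
tcp_pos: [0.4722, -0.3422, 0.0809]
ee_rot: [[0.001, -0.106, 0.994], [0.0, 0.994, 0.106], [-1.0, 0.0, 0.001]]
contact_force: [-0.2, 2.7, 5.5]
grip_width: 0.0176
```

```bash
python3 - <<'E'
from station import *
from h import *
c=read_camera("scene");crop(c,60,230,240,410,3.3,"pics/s3.png")
s=state();print(s['t'],s['tcp_pos'],s['ee_rot'],s['contact_force'],s['wrist_torque'],s['grip_width'])
E
```

```text
4.5 [ 0.47224772 -0.34223903  0.08090438] [[ 6.49622369e-04 -1.06435640e-01  9.94319382e-01]
 [ 2.22851825e-04  9.94319582e-01  1.06435516e-01]
 [-9.99999764e-01  1.52442997e-04  6.69651619e-04]] [-0.60448245  3.27021775  6.38137219] [0.80763285 0.25594692 0.01078269] 0.017812734950270526
```

View pics/s3.png

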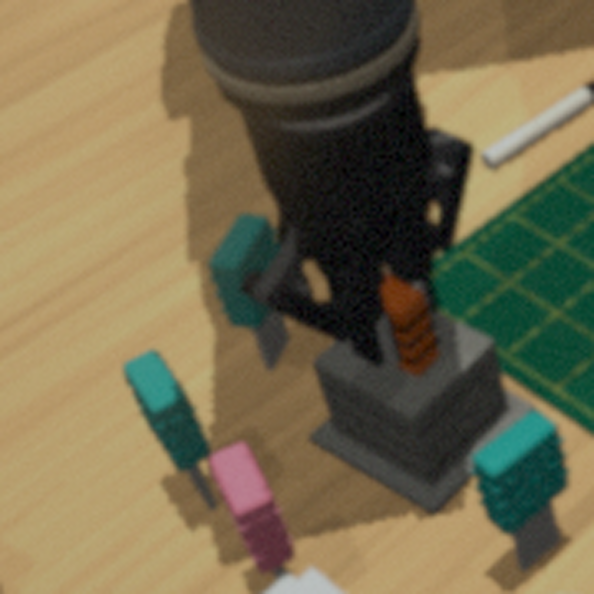

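Emit:
move_arm(targets=[[[0,0,1.5],[0,0,0]],[[0,0,4],[0,0,0]],[[0,0,7],[0,0,0]],[[0,0,9],[0,0,0]],[[0,0,9],[0,0,0]],[[0,0,9],[0,0,0]]])

```text
t: 5.25
tcp_pos: [0.4718, -0.3423, 0.1699]
ee_rot: [[-0.001, -0.106, 0.994], [0.0, 0.994, 0.106], [-1.0, 0.0, -0.0]]
contact_force: [0.7, -0.4, -1.2]
grip_width: 0.0173
```

```bash
python3 - <<'E'
from station import *
from h import *
c=read_camera("scene");crop(c,60,210,240,390,3.3,"pics/s4.png")
s=state();print(s['t'],s['tcp_pos'],s['ee_rot'],s['contact_force'],s['wrist_torque'],s['grip_width'])
E
```

```text
5.3 [ 0.47165492 -0.34223191  0.1695618 ] [[-1.02730426e-03 -1.06197609e-01  9.94344514e-01]
 [ 6.74738017e-04  9.94344739e-01  1.06198330e-01]
 [-9.99999245e-01  7.80020042e-04 -9.49839022e-04]] [ 0.37472624  0.43735388 -1.01103439] [ 0.01306582  0.02602479 -0.02765026] 0.017480828042230993
```

View pics/s4.png

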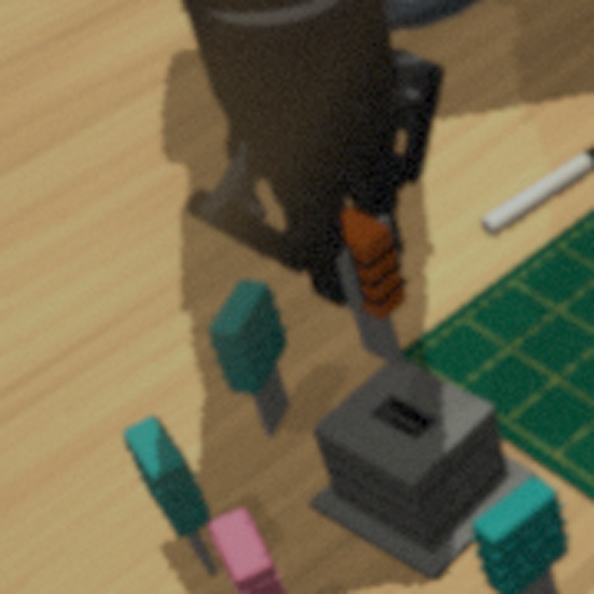

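```bash
cat >> h.py <<'E'
def overlay(c,org,yaw,r,k,name,dz=0):
    u0,v0,u1,v1=r
    im=cv2.resize(c["frame"][v0:v1,u0:u1,::-1],None,fx=k,fy=k,interpolation=cv2.INTER_CUBIC)
    Rz=np.array([[np.cos(yaw),-np.sin(yaw),0],[np.sin(yaw),np.cos(yaw),0],[0,0,1]])
    def box(x,y,z0,z1,col):
        P=np.array([[sx*x,sy*y,z] for z in(z0,z1) for sx,sy in((-1,-1),(1,-1),(1,1),(-1,1))])@Rz.T+org
        q=((proj(c,P)-[u0,v0]+.5)*k-.5).round().astype(int)
        for i in range(4):
            for a,b in((i,(i+1)%4),(i+4,(i+1)%4+4),(i,i+4)): cv2.line(im,tuple(map(int,q[a])),tuple(map(int,q[b])),col,1,cv2.LINE_AA)
    box(.012,.002,-.044,0,(255,0,0)); box(.02,.009,0,.05,(0,0,255))
    cv2.imwrite(name,im)
E
python3 - <<'E'
from station import *
from h import *
c=read_camera("scene");s=state();p=s['tcp_pos']
overlay(c,p-[0,0,.019],.106,(140,250,210,350),6,"pics/s5.png")
E
```

```text
(no output)
```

View pics/s5.png

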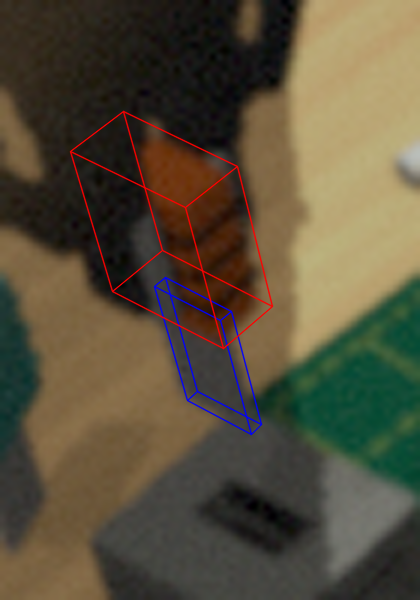

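```bash
python3 - <<'E'
from station import *
from h import *
c=read_camera("scene");s=state();p=s['tcp_pos']
c["frame"]=np.clip(c["frame"].astype(float)*2.2,0,255).astype(np.uint8)
crop(c,150,260,200,330,8,"pics/a.png")
overlay(c,p-[0,0,.019],.106,(150,260,200,330),8,"pics/b.png")
cv2.imwrite("pics/s6.png",np.hstack([cv2.imread("pics/a.png"),cv2.imread("pics/b.png")]))
# rack slot dark
t=c
E
```

```text
(no output)
```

View pics/s6.png

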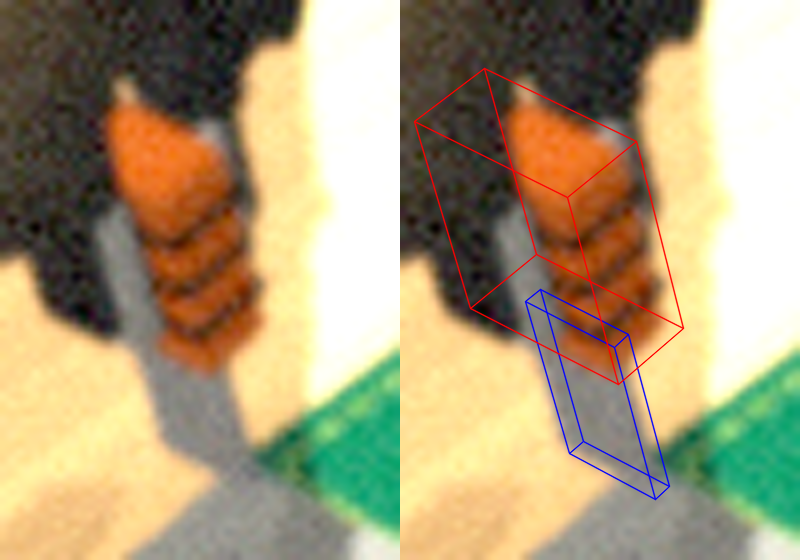

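Emit:
move_arm(targets=[[[0.8,5,0],[0,0,-0.02]],[[1.5,10,0],[0,0,-0.04]],[[2.2,15,0],[0,0,-0.073]],[[2.9,20,0],[0,0,-0.073]],[[3.6,24.5,0],[0,0,-0.073]],[[3.8,26.1,0],[0,0,-0.073]],[[3.8,26.1,-2],[0,0,-0.073]],[[3.8,26.1,-3],[0,0,-0.073]],[[3.8,26.1,-3],[0,0,-0.073]],[[3.8,26.1,-3],[0,0,-0.073]]])

```text
t: 6.65
tcp_pos: [0.5102, -0.0819, 0.1408]
ee_rot: [[0.0, -0.033, 0.999], [-0.0, 0.999, 0.033], [-1.0, -0.0, 0.0]]
contact_force: [0.3, -0.5, 0.1]
grip_width: 0.0176
```

```bash
python3 - <<'E'
from station import *
from h import *
c=read_camera("scene");s=state();p=s['tcp_pos']
print(s['t'],s['tcp_pos'],s['ee_rot'],s['contact_force'],s['wrist_torque'],s['grip_width'])
c["frame"]=np.clip(c["frame"].astype(float)*1.8,0,255).astype(np.uint8)
r=(265,205,325,285)
crop(c,*r,6,"pics/a.png")
overlay(c,p-[0,0,.019],.0335,r,6,"pics/b.png")
cv2.imwrite("pics/s7.png",np.hstack([cv2.imread("pics/a.png"),cv2.imread("pics/b.png")]))
E
```

```text
6.7 [ 0.51031985 -0.08184754  0.14091453] [[ 6.89118167e-04 -3.28618072e-02  9.99459667e-01]
 [-1.14453298e-04  9.99459896e-01  3.28618936e-02]
 [-9.99999756e-01 -1.37037183e-04  6.84984829e-04]] [ 0.20817975  0.46346631 -0.88045855] [-0.00891943  0.03617798 -0.01133885] 0.017496331772644133
```

View pics/s7.png

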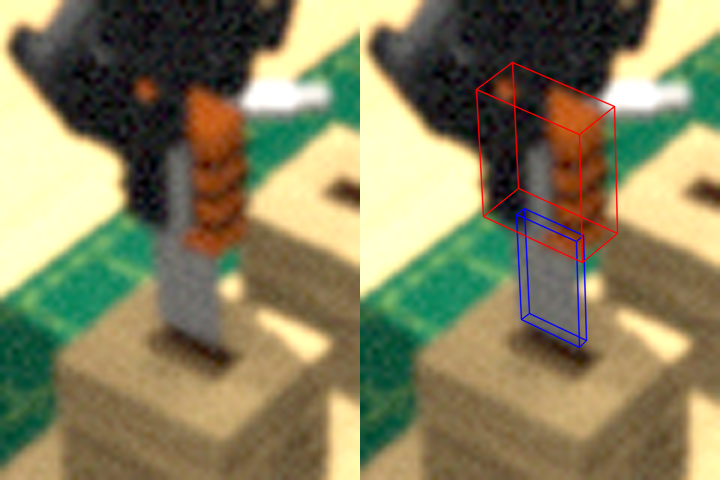

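Emit:
move_arm(targets=[[[0,0.1,-0.5],[0,0,0]],[[0,0.1,-0.9],[0,0,0]],[[0,0.1,-1.2],[0,0,0]],[[0,0.1,-1.4],[0,0,0]],[[0,0.1,-1.4],[0,0,0]]])

```text
t: 7.32
tcp_pos: [0.51, -0.0804, 0.1263]
ee_rot: [[-0.0, -0.033, 0.999], [0.0, 0.999, 0.033], [-1.0, 0.0, -0.0]]
contact_force: [-0.3, -0.2, -1.1]
grip_width: 0.0178
```

Emit:
move_arm(targets=[[[0,0,-0.2],[0,0,0]],[[0,0,-0.4],[0,0,0]],[[0,0,-0.4],[0,0,0]]])

```text
t: 7.7
tcp_pos: [0.51, -0.0804, 0.1222]
ee_rot: [[-0.0, -0.033, 0.999], [0.0, 0.999, 0.033], [-1.0, 0.0, -0.0]]
contact_force: [-0.4, -0.3, -1.6]
grip_width: 0.0176
```

Emit:
move_arm(targets=[[[0,0,-0.1],[0,0,0]],[[0,0,-0.2],[0,0,0]],[[0,0,-0.3],[0,0,0]]])

```text
t: 8.07
tcp_pos: [0.5101, -0.0805, 0.1193]
ee_rot: [[0.0, -0.033, 0.999], [-0.0, 0.999, 0.033], [-1.0, -0.0, 0.0]]
contact_force: [-0.4, -0.2, -0.9]
grip_width: 0.0174
```

Emit:
move_arm(targets=[[[0,0,-0.1],[0,0,0]],[[0,0,-0.2],[0,0,0]]])

```text
t: 8.32
tcp_pos: [0.51, -0.0805, 0.1173]
ee_rot: [[-0.0, -0.033, 0.999], [-0.0, 0.999, 0.033], [-1.0, -0.0, -0.0]]
contact_force: [-0.4, -0.4, -1.5]
grip_width: 0.017
```

Emit:
move_arm(targets=[[[0,0,-0.1],[0,0,0]],[[0,0,-0.2],[0,0,0]]])

```text
t: 8.57
tcp_pos: [0.51, -0.0805, 0.1153]
ee_rot: [[0.0, -0.033, 0.999], [-0.0, 0.999, 0.033], [-1.0, -0.0, 0.0]]
contact_force: [0.4, 0.9, -1.1]
grip_width: 0.0176
```

Emit:
move_arm(targets=[[[0,0,-0.1],[0,0,0]],[[0,0,-0.2],[0,0,0]]])

```text
t: 8.82
tcp_pos: [0.51, -0.0805, 0.1133]
ee_rot: [[-0.0, -0.033, 0.999], [-0.0, 0.999, 0.033], [-1.0, -0.0, -0.0]]
contact_force: [0.4, -0.2, -1.5]
grip_width: 0.0175
```

Emit:
move_arm(targets=[[[0,0,-0.1],[0,0,0]],[[0,0,-0.2],[0,0,0]]])

```text
t: 9.07
tcp_pos: [0.51, -0.0805, 0.1113]
ee_rot: [[0.0, -0.033, 0.999], [0.0, 0.999, 0.033], [-1.0, 0.0, 0.0]]
contact_force: [-0.6, 0.4, -1.9]
grip_width: 0.0177
```

Emit:
move_arm(targets=[[[0,0,-0.1],[0,0,0]],[[0,0,-0.2],[0,0,0]]])

```text
t: 9.32
tcp_pos: [0.5101, -0.0805, 0.1093]
ee_rot: [[0.0, -0.033, 0.999], [-0.0, 0.999, 0.033], [-1.0, -0.0, 0.0]]
contact_force: [0.2, -0.0, -0.3]
grip_width: 0.0176
```

Emit:
move_arm(targets=[[[0,0,-0.1],[0,0,0]],[[0,0,-0.2],[0,0,0]],[[0,0,-0.3],[0,0,0]]])

```text
t: 9.7
tcp_pos: [0.5103, -0.0808, 0.1066]
ee_rot: [[0.001, -0.033, 0.999], [-0.001, 0.999, 0.033], [-1.0, -0.001, 0.001]]
contact_force: [-0.4, -3.7, 3.4]
grip_width: 0.0177
```

Emit:
move_arm(targets=[[[0,0,-0.1],[0,0,0]],[[0,0,-0.2],[0,0,0]],[[0,0,-0.3],[0,0,0]]])

```text
t: 10.07
tcp_pos: [0.5101, -0.0806, 0.1034]
ee_rot: [[0.0, -0.033, 0.999], [-0.0, 0.999, 0.033], [-1.0, -0.0, 0.0]]
contact_force: [0.9, -4.6, 3.9]
grip_width: 0.0175
```

Emit:
move_arm(targets=[[[0,0,-0.1],[0,0,0]],[[0,0,-0.2],[0,0,0]],[[0,0,-0.3],[0,0,0]]])

```text
t: 10.45
tcp_pos: [0.5099, -0.0805, 0.1002]
ee_rot: [[-0.0, -0.033, 0.999], [-0.0, 0.999, 0.033], [-1.0, 0.0, -0.0]]
contact_force: [-0.1, -5.0, 2.4]
grip_width: 0.0173
```

Emit:
move_arm(targets=[[[0,0,-0.1],[0,0,0]],[[0,0,-0.2],[0,0,0]],[[0,0,-0.3],[0,0,0]]])

```text
t: 10.82
tcp_pos: [0.51, -0.0805, 0.0973]
ee_rot: [[-0.0, -0.033, 0.999], [-0.0, 0.999, 0.033], [-1.0, -0.0, -0.0]]
contact_force: [-0.7, -4.5, 1.8]
grip_width: 0.0174
```

Emit:
move_arm(targets=[[[0,0,-0.1],[0,0,0]],[[0,0,-0.2],[0,0,0]],[[0,0,-0.3],[0,0,0]]])

```text
t: 11.2
tcp_pos: [0.51, -0.0804, 0.0943]
ee_rot: [[-0.0, -0.033, 0.999], [-0.0, 0.999, 0.033], [-1.0, -0.0, -0.0]]
contact_force: [0.1, -4.2, 1.6]
grip_width: 0.0172
```

Emit:
move_arm(targets=[[[0,0,-0.1],[0,0,0]],[[0,0,-0.2],[0,0,0]],[[0,0,-0.3],[0,0,0]]])

```text
t: 11.58
tcp_pos: [0.51, -0.0804, 0.0913]
ee_rot: [[-0.0, -0.033, 0.999], [0.0, 0.999, 0.033], [-1.0, 0.0, -0.0]]
contact_force: [0.2, -4.7, 2.2]
grip_width: 0.0176
```

Emit:
move_arm(targets=[[[0,-0.05,0],[0,0,0]],[[0,-0.05,0],[0,0,0]]])

```text
t: 11.82
tcp_pos: [0.51, -0.0809, 0.0913]
ee_rot: [[-0.0, -0.033, 0.999], [0.0, 0.999, 0.033], [-1.0, 0.0, -0.0]]
contact_force: [1.6, -3.5, -2.4]
grip_width: 0.0177
```

Emit:
move_arm(targets=[[[0,-0.05,0],[0,0,0]],[[0,-0.05,0],[0,0,0]]])

```text
t: 12.08
tcp_pos: [0.5099, -0.0811, 0.0913]
ee_rot: [[-0.0, -0.034, 0.999], [0.001, 0.999, 0.034], [-1.0, 0.001, -0.0]]
contact_force: [0.7, -0.0, -3.4]
grip_width: 0.0174
```

Emit:
move_arm(targets=[[[0,-0.05,0],[0,0,0]],[[0,-0.05,0],[0,0,0]]])

```text
t: 12.32
tcp_pos: [0.5099, -0.0813, 0.0913]
ee_rot: [[-0.0, -0.034, 0.999], [0.002, 0.999, 0.034], [-1.0, 0.002, -0.0]]
contact_force: [0.9, 5.6, -3.4]
grip_width: 0.0178
```

```bash
python3 - <<'E'
from station import *
s=state()
print(s['t'],s['tcp_pos'],s['contact_force'],s['wrist_torque'])
E
```

```text
12.325 [ 0.50993951 -0.08126064  0.0912535 ] [ 0.8767513   5.62094896 -3.4274143 ] [ 1.02899708 -0.46436633 -0.05669257]
```

Emit:
move_arm(targets=[[[0,0.05,-0.1],[0,0,0]],[[0,0.05,-0.2],[0,0,0]],[[0,0.05,-0.3],[0,0,0]]])

```text
t: 12.7
tcp_pos: [0.5103, -0.0812, 0.0889]
ee_rot: [[0.001, -0.034, 0.999], [0.001, 0.999, 0.034], [-1.0, 0.001, 0.001]]
contact_force: [-0.3, 3.8, 8.0]
grip_width: 0.0175
```

Emit:
move_arm(targets=[[[0,0,-0.05],[0,0,0]],[[0,0,-0.1],[0,0,0]]])

```text
t: 12.95
tcp_pos: [0.5104, -0.0812, 0.0879]
ee_rot: [[0.001, -0.034, 0.999], [0.001, 0.999, 0.034], [-1.0, 0.001, 0.001]]
contact_force: [-0.5, 2.6, 6.8]
grip_width: 0.0177
```

Emit:
move_arm(targets=[[[0,0,-0.05],[0,0,0]],[[0,0,-0.05],[0,0,0]]])

```text
t: 13.2
tcp_pos: [0.5103, -0.0811, 0.0874]
ee_rot: [[0.001, -0.034, 0.999], [0.001, 0.999, 0.034], [-1.0, 0.001, 0.001]]
contact_force: [0.0, 2.6, 5.4]
grip_width: 0.0176
```

Emit:
move_arm(targets=[[[0,0,-0.05],[0,0,0]],[[0,0,-0.05],[0,0,0]]])

```text
t: 13.45
tcp_pos: [0.5104, -0.0811, 0.0869]
ee_rot: [[0.001, -0.034, 0.999], [0.001, 0.999, 0.034], [-1.0, 0.001, 0.001]]
contact_force: [-1.1, 4.3, 6.2]
grip_width: 0.0173
```

```bash
python3 - <<'E'
from station import *
from h import *
c=read_camera("scene");s=state();p=s['tcp_pos']
print(s['t'],p,s['contact_force'],s['wrist_torque'],s['grip_width'])
c["frame"]=np.clip(c["frame"].astype(float)*1.8,0,255).astype(np.uint8)
crop(c,255,205,335,305,6,"pics/s8.png")
E
```

```text
13.5 [ 0.51036334 -0.08112927  0.08690213] [0.19823258 4.6864509  6.21008173] [ 0.74370279 -0.00960989 -0.00134119] 0.017486642311185924
```

View pics/s8.png

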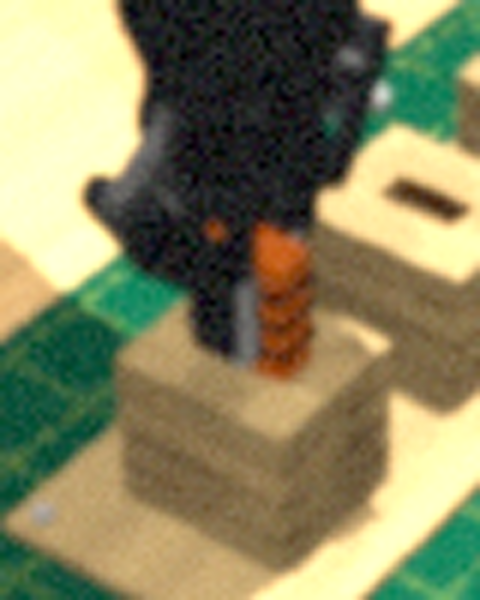

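Nearly home: the handle bottom (crop ≈(280,375)) is at the block top. I'll press in small steps until the shoulder stop is felt.

Emit:
move_arm(targets=[[[0,0,-0.05],[0,0,0]],[[0,0,-0.05],[0,0,0]]])

```text
t: 13.75
tcp_pos: [0.5104, -0.0811, 0.0869]
ee_rot: [[0.001, -0.034, 0.999], [0.001, 0.999, 0.034], [-1.0, 0.001, 0.001]]
contact_force: [-3.0, 4.9, 14.6]
grip_width: 0.0176
```

Emit:
move_arm(targets=[[[0,0,-0.05],[0,0,0]],[[0,0,-0.05],[0,0,0]]])

```text
t: 14.0
tcp_pos: [0.5105, -0.0811, 0.0868]
ee_rot: [[0.002, -0.034, 0.999], [0.001, 0.999, 0.034], [-1.0, 0.0, 0.002]]
contact_force: [-7.9, 5.5, 24.1]
grip_width: 0.0177
```

Emit:
move_arm(targets=[[[0,0,0.06],[0,0,0]],[[0,0,0.06],[0,0,0]]])

```text
t: 14.25
tcp_pos: [0.5104, -0.0811, 0.0869]
ee_rot: [[0.001, -0.034, 0.999], [0.001, 0.999, 0.034], [-1.0, 0.001, 0.001]]
contact_force: [-2.1, 4.5, 12.8]
grip_width: 0.0176
```

Emit:
move_arm(targets=[[[0,0,0],[0,0,0]],[[0,0,0],[0,0,0]],[[0,0,0],[0,0,0]],[[0,0,0],[0,0,0]]], hand=0.3)

```text
t: 14.75
tcp_pos: [0.51, -0.0815, 0.0859]
ee_rot: [[-0.0, -0.033, 0.999], [-0.0, 0.999, 0.033], [-1.0, -0.0, -0.0]]
contact_force: [-0.4, -1.1, 0.4]
grip_width: 0.0602
```

```bash
python3 - <<'E'
from station import *
from h import *
c=read_camera("scene");s=state();p=s['tcp_pos']
print(s['t'],p,s['contact_force'],s['wrist_torque'],s['grip_width'])
c["frame"]=np.clip(c["frame"].astype(float)*1.8,0,255).astype(np.uint8)
crop(c,255,205,335,305,6,"pics/s9.png")
E
```

```text
14.8 [ 0.50997544 -0.0815099   0.0859217 ] [-0.14578588 -0.18883576 -1.83668609] [ 0.03315859 -0.01683309  0.02603188] 0.05968729887110609
```

View pics/s9.png

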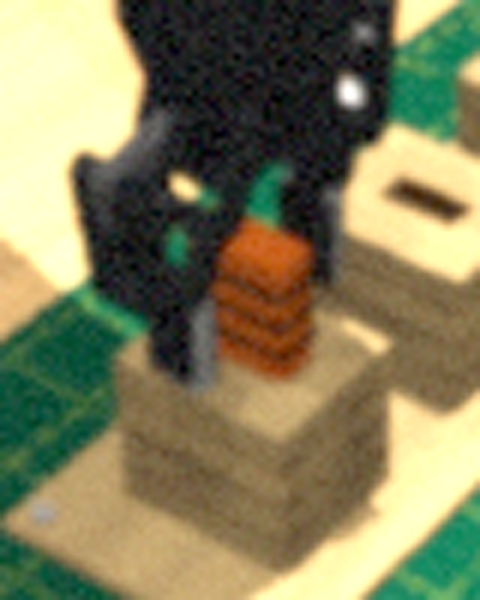

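Emit:
move_arm(targets=[[[0,0,1.5],[0,0,0]],[[0,0,4],[0,0,0]],[[0,0,8],[0,0,0]],[[0,0,12],[0,0,0]],[[0,-5,14],[0,0,0]],[[0,-10,14],[0,0,0]],[[0,-15,14],[0,0,0]],[[0,-20,14],[0,0,0]],[[0,-20,14],[0,0,0]],[[0,-20,14],[0,0,0]]])

```text
t: 16.05
tcp_pos: [0.51, -0.2812, 0.2266]
ee_rot: [[0.0, -0.033, 0.999], [0.0, 0.999, 0.033], [-1.0, 0.0, 0.0]]
contact_force: [0.1, 0.1, 0.0]
grip_width: 0.06
```

```bash
python3 - <<'E'
from station import *
from h import *
c=read_camera("scene");t=read_camera("top");s=state();p=s['tcp_pos']
print(s['t'],p,s['contact_force'],s['grip_width'])
cv2.imwrite("pics/top10.png",t["frame"][...,::-1])
r=(255,205,335,305)
crop(c,*r,5,"pics/a.png"); overlay(c,np.array([.5096,-.0815,.068]),.0335,r,5,"pics/b.png")
cv2.imwrite("pics/s10.png",np.hstack([cv2.imread("pics/a.png"),cv2.imread("pics/b.png")]))
P=cloud(t)
h=cv2.cvtColor(t["frame"],cv2.COLOR_RGB2HSV); m=(h[...,0]<18)&(h[...,1]>150)&(h[...,2]>110)
m[:, :315]=0;m[:,345:]=0;m[:245]=0;m[280:]=0
v,u=np.nonzero(m);print(len(u),u.mean(),v.mean(),np.nanmedian(P[m][:,2]),at_z(t,[(u.mean(),v.mean())],.118))
E
```

```text
16.15 [ 0.51018382 -0.28048772  0.2265812 ] [0.15213131 0.85841498 0.47073209] 0.06006478546464282
81 331.30864197530866 258.95061728395063 0.11718532301632435 [[ 0.50956869 -0.08264484  0.118     ]]
```

View pics/s10.png

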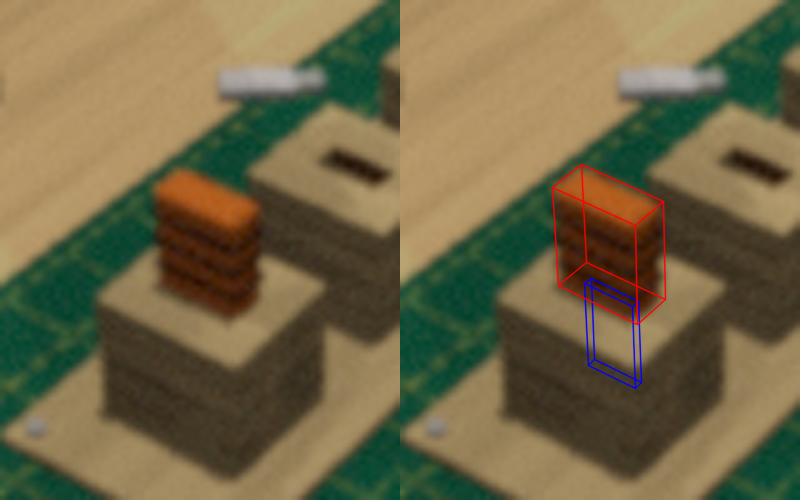

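View pics/top10.png

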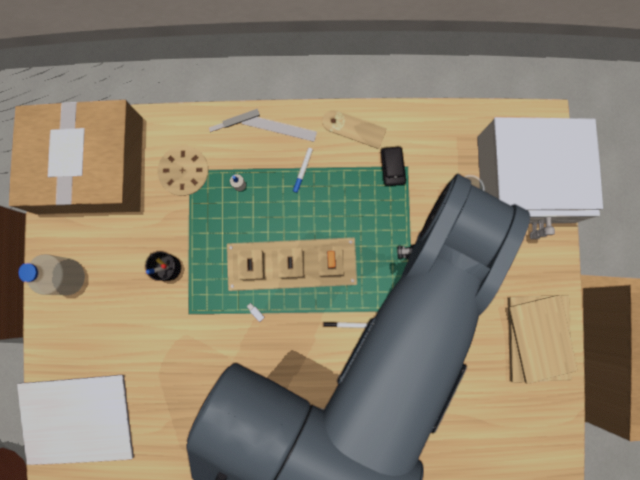

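```bash
python3 -c "
from station import *
print(job_done())"
```

```text
the job is handed in; nothing more can be done
None
```

The orange-handled blade is home, released and standing upright in the plywood block nearest the rack. I handed the job in at about 16 s.

- **Fit:** This was the first block I tried, so I did not test the other two. The nose met the pad about 24 mm down. Drag then held at about 3–5 N, rising to 6–9 N near home once I had moved the blade across to ease the side load. It never climbed the way the task says a too-tight block would. A small sideways nudge showed the blade held between the pad and the far wall, so the block is not loose either.
- **Seating:** I pressed in 0.5 mm steps until the handle met the block. The wrist force peaked at about 24 N (the limit is 40 N), and I eased it before letting go.
- **Last checks:**
  - The handle top is at about 117 mm, where 118 mm was expected.
  - The blade is about 2 mm to one side of the mouth, in the direction the pad pushes it.
  - It looks upright in the picture, and the gripper is clear of it.
  - The bystanders in view look unmoved. The tumbler and the end of the black marker were partly hidden by the arm in that last picture, and the arm went nowhere near them.
- **Not checked:** I could not measure the pad's grip on the released blade directly.

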